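Clamp a medicine bottle with a lift-and-swing lever

TASK

The amber medicine bottle stands loose in the bottle clamp. Tighten the clamp with its lever, clockwise seen from above, until the bottle is firmly held (a sideways pull of about 8 N at the grip; a free turn takes 3 to 5) but not crushed; the lever has only a short swing, so lift it off its serrations, swing it back, let it down and turn on, as often as it takes. Leave the lever down in its serrations and let go, with everything else on the counter undisturbed.

Things in the scene. Friction and masses are not known exactly. Their poses are not given: they have to be found in the camera images.
- clamp: bottle clamp fixed to the counter: grey base plate 130 (x) x 310 (y) x 20 mm, origin under its centre. Lever and blue gear block at its -y end, bottle at its +y end; a rubber-faced jaw between them closes towards +y, 5 mm per rad of the serrated spindle turned clockwise from above, and stays where it is left. At the start the jaw stands 5 to 13 mm from the bottle (not measured).
- lever_axis (a point): point on the lever's vertical turning axis, 58 mm above the counter (75 mm to -y of the clamp's centre)
- lever (a joint): angle of the black lever about its vertical axis: grows clockwise from above (tightening), 0 to 1.75 rad between stops; at 0 it points 98 deg clockwise of the clamp's +x, at 1.43 to its -x. When down it turns the spindle with it, both ways. A free turn takes 3 to 5 N of sideways pull at the grip; once the jaw meets the bottle the pull climbs by about 2 N per 0.1 rad; over about 10 N crushes it.
- handle (a joint): how far the lever is lifted, m: 0 = down, teeth meshed with the spindle's 12 serrations (0.5236 rad apart, 7.5 mm deep); lifted 9 mm or more it swings free of the spindle; 18 mm is the top. A spring pulls it down: lifting takes about 6 to 10 N. It drops fully only in a notch, i.e. a whole number of serrations from where it was lifted; on top of a tooth, turn it a little.
- grip (a point): middle of the orange upright round grip at the lever's end, 85 mm from the lever's axis, 111 mm above the counter when down. It is a vertical sleeve that spins freely on its own axis like a crank handle, 22 mm in diameter, free for 22 mm above and below this point; a rim 26 mm wide and 6 mm thick tops it, the black lever arm is below.
- bottle_mid (a point): centre, half-way up, of the amber bottle with white cap standing loose in the clamp, 64 mm in diameter, 130 mm tall, on the 20 mm base plate
- bottle: the same bottle; origin under its foot, z up
- vee: the fixed black vee block with its blue back plate, 60 mm tall, against which the jaw presses the bottle; origin on the base plate below the vee's axis
- spare_bottle: a second amber bottle of the same size, standing behind the clamp; leave it alone
- jar: white jar with blue lid, 60 mm wide, 75 mm tall; leave it alone
- carton_red: medicine carton with red band, 50 x 110 x 45 mm; leave it alone
- carton_green: medicine carton with green band, 60 x 90 x 60 mm; leave it alone
- carton_blue: medicine carton with blue band, 45 x 120 x 40 mm; leave it alone
- water: clear bottle with blue cap, 68 mm wide, 190 mm tall; leave it alone

How it is judged:
On the way:
1. the lever is lifted off its serrations (by over 8 mm) (value of joint handle above 0.008 m), for 0.2 s.
At the end, for the whole second after the job is handed in: the bottle stands upright in the vee (tilt under 0.1 rad, within 10 mm of the vee's axis), at rest and pressed against it with over 25 N, and the lever is down in its serrations (lifted less than 2 mm) (contact force between bottle and vee above 25 N and value of joint handle below 0.002 m and angle between bottle's own z axis and vertical below 0.1 rad and horizontal distance between bottle and vee below 0.01 m and linear speed of bottle below 0.02 m/s); the robot touches nothing.
It fails at once if the bottle is crushed: pressed against the vee with over 110 N (contact force between bottle and vee above 110 N).
It fails at once if another thing on the counter is pushed by more than 30 mm (distance of any of spare_bottle, jar, carton_red, carton_green, carton_blue, water from where it was at the start of the episode above 0.03 m).
It also fails if it takes over 72 s, if anything falls off the work surface, if the arm or the gripper's body presses on something with over 40 N, if the wrist force passes 120 N, or if a joint passes its speed limit or range.

ROBOT

A 7-joint arm with a two-finger parallel gripper is mounted at the origin on the work surface. World frame = base frame: x ahead of the robot, y to its left, z up, the work surface at z = 0. Lengths are in m, angles in rad, forces in N, time in s.
With the tool pointing down it reaches from about 0.425 to 0.925 m from the base axis. Payload 6.8 kg.
Tool frame: the origin (TCP) lies midway between the tips of the shut fingers; the grasp point (between the pads) lies 19 mm behind it; z points along the fingers, y is the line along which they close (so a half turn about z gives the same grasp; the last joint's range is limited). The gripper opens to 85 mm and grips with 20 to 120 N. Pads are 22 mm wide; open, the fingers measure 114 mm over their backs; the gripper's body (76 mm by 85 mm) begins 54 mm behind the grasp point. The pads swing forward as they close: fully open they stand 13 mm farther back than shut.
Start: joints at [-1.219, 0.477, 0.022, 1.555, -0.011, 1.109, -0.083], TCP at [0.3, 0.605, 0.231] pointing down, gripper open.
Joint ranges: [-2.96, 2.96], [-0.34, 2.1], [-1.41, 1.46], [0.24, 2.44], [-1.37, 4.51], [0.17, 1.92], [-2.96, 2.96]. Speed limits (rad/s): [2.39, 2.39, 3.14, 3.14, 3.14, 3.14, 3.14].

INTERFACE

Orientations are given as a rotation vector (axis times angle).
In Python, from bench import r gives the robot as it stands. The module is installed in compiled form; this text tells all that it offers.
- The arm moves only by the tool apply_moves, never from a script. Its argument "rows" is a list of rows, each a list of 6 numbers: the shift along the tool's x, y, z scaled (see below), then the turn, a rotation vector about the tool's x, y, z scaled (see below). A call has 1 to 5 rows; each row is the pose to reach, as a shift and turn from the pose commanded when the call began, along the tool's axes at that moment; what a row does not reach only later rows make up. The controller multiplies each number of a shift by 0.25 m and each number of a turn by 90 degrees. A row lasts 1/8 s, in which the tool goes at most 62.5 mm and 10.7 degrees, less where a joint would pass 70% of its speed; a pose out of reach is approached as far as the arm can. A call with a number of a shift or a turn outside -1 to 1 is refused whole. A call with a gripper value outside its range is refused whole. "claw" is the opening, from 0 (shut) to 1 (fully open), set as the call begins (left out, the last holds). The fingers move at their own pace and stop on an object; "newtons" is the grip in N (left out, the last holds). Time passes only in rows, so rows that repeat a pose let the fingers close. It gives the time, the measured TCP pose, the force, the opening and the grip force at its end, in the units of the state.
- r.get_obs(): the state, without advancing time (a new reading comes with each control period).
- r.grab_frame(name): name is "scene" or "side" or "wrist"; returns a dict with "pixels" (400x640x3 uint8, red, green, blue), "intrinsics" (3x3 intrinsics, pixels), "eye" and "attitude" of the camera in the world. Camera axes: x right, y up, looking along -z (the intrinsics and any distortion apply to the point x, -y, -z); pixel columns grow to the right and rows downward; lengths in m; the calibration is good to about 2 mm. The wrist camera is an equidistant fisheye: a pixel r from the principal point sees the ray r / f radians off the axis. A picture is of the moment at which its call begins. There is no depth.
- r.hand_in(): hands the job in; it is judged then, once.
Trained networks look in a picture, given as the dict that the camera call returned (one of the last four; its "shot" number tells which), for a name from the list of things; names that differ only in an ending like _2 or _b are one class to them, and where a whole thing is asked for, a point or a joint stands for the part that bears it (a point fixed in the world has none). Each returns a list of dicts, best first, with "conf" (0 to 1); they miss things now and then, are a little off and sometimes report something else, mostly with a low value. They report only what shows in the picture. A call takes as long as a camera call.
- r.search_frame(picture, thing): "rect" ([left, top, width, height] in pixels, round what is visible of it).
- r.outline_of(picture, thing): "pixels" (400x640 bool, what is visible of it) and "rect" ([left, top, width, height] in pixels, round what is visible of it).
- r.landmark_of(picture, thing): "point" ([column, row] in pixels: a listed point, or the origin of a listed thing).
The state is a dict: "clock": time; "joints": joint angles; "qvel": joint speeds; "tau": joint torques, N m; "tcp_pos": TCP position; "orientation": TCP orientation; "contact_force": force on the tool from outside, world axes, zero at the start; "moment": the same for the moment, N m; "grip_width": finger opening in m; "gripper_force": force on a finger pad.
Only numpy, scipy, OpenCV 4.12 (cv2) and the standard library are available. Lean on these libraries where they do the work, as an engineer would, in place of code of your own. Each camera call takes 0.05 s, during which the arm holds its last target. There are 200 camera calls.

## Working session

There is one attempt and no reset: what is moved stays moved. The work goes in short steps, Python scripts to look and compute and a tool call to move; the robot and the scene stay as the last step left them, time stands still between calls to the robot, and variables do not carry over. Pictures are saved under pics/ and viewed, at most 10 in all, crops included, and the job is handed in when it is done.

Besides the shell and the picture viewer there is one more tool, called after "Emit:" as name(argument=value, ...) on one line, values as JSON. apply_moves: Moves the arm, as the interface text tells. Its arguments: {"type":"object","properties":{"rows":{"type":"array","items":{"type":"array","items":{"type":"number"}}},"claw":{"type":"number"},"newtons":{"type":"number"}},"required":["rows"]}

```bash
mkdir -p pics; cat > h.py <<'E'
from bench import r
import numpy as np, cv2
from scipy.spatial.transform import Rotation as R
def ray(pic,px):
    K=np.array(pic["intrinsics"]);A=np.array(pic["attitude"])
    if A.shape!=(3,3): A=(R.from_rotvec(A) if A.size==3 else R.from_quat(A)).as_matrix()
    x=(px[0]-K[0,2])/K[0,0];y=(px[1]-K[1,2])/K[1,1]
    return np.array(pic["eye"]),A@np.array([x,-y,-1])
def rayf(pic,px):
    K=np.array(pic["intrinsics"]);A=np.array(pic["attitude"])
    if A.shape!=(3,3): A=R.from_rotvec(A).as_matrix()
    x=(px[0]-K[0,2])/K[0,0];y=(px[1]-K[1,2])/K[1,1];t=np.hypot(x,y)+1e-12
    return np.array(pic["eye"]),A@np.array([x/t*np.sin(t),-y/t*np.sin(t),-np.cos(t)])
def onz(o,d,z): return o+d*(z-o[2])/d[2]
def tri(rs):
    M=0;b=0
    for o,d in rs:
        d=d/np.linalg.norm(d);P=np.eye(3)-np.outer(d,d);M=M+P;b=b+P@o
    return np.linalg.solve(M,b)
def save(n,p): cv2.imwrite("pics/"+n,cv2.cvtColor(p["pixels"],cv2.COLOR_RGB2BGR))
E
python3 - <<'E'
from h import *
np.set_printoptions(precision=4,suppress=True)
P={}
for n in("scene","side","wrist"):
    p=r.grab_frame(n);save(n+".png",p);P[n]=p
    print(n,p["eye"],p["attitude"],p["intrinsics"])
Z=dict(grip=.111,lever_axis=.058,bottle_mid=.085,clamp=0,vee=.02,spare_bottle=0,jar=0,carton_red=0,water=0)
for t,z in Z.items():
    for n in P:
        L=r.landmark_of(P[n],t)
        if L:
            f=rayf if n=="wrist" else ray
            print(t,n,L[0]["conf"],L[0]["point"],onz(*f(P[n],L[0]["point"]),z))
print(r.get_obs())
E
```

```text
scene [ 1.0609 -0.3496  1.0533] [0.5459 0.2867 0.9622] [[380.478    0.     325.7959]
 [  0.     380.478  202.4301]
 [  0.       0.       1.    ]]
side [ 0.4622 -1.2026  1.3539] [ 0.7609 -0.02   -0.071 ] [[516.6496   0.     320.2582]
 [  0.     516.6496 202.861 ]
 [  0.       0.       1.    ]]
wrist [0.2379 0.635  0.3739] [-0.2452 -0.1509  1.1038] [[309.7069   0.     321.2362]
 [  0.     309.7069 200.55  ]
 [  0.       0.       1.    ]]
grip scene 0.76 [307.7, 197.2] [ 0.489  -0.0317  0.111 ]
grip side 0.82 [307.2, 208.7] [ 0.4928 -0.0443  0.111 ]
lever_axis scene 0.95 [334.5, 215.4] [0.5598 0.0196 0.058 ]
lever_axis side 0.78 [325.8, 203.2] [0.5597 0.026  0.058 ]
bottle_mid scene 0.97 [379.8, 189.8] [0.5724 0.1819 0.085 ]
bottle_mid side 0.63 [330.4, 167.5] [0.5884 0.1772 0.085 ]
clamp scene 0.65 [353.4, 215.6] [0.5649 0.0924 0.    ]
clamp side 0.57 [325.6, 201.1] [0.5641 0.0915 0.    ]
clamp wrist 0.56 [161.8, 398.6] [0.5753 0.0858 0.    ]
vee scene 0.56 [375.6, 205.0] [0.5806 0.1685 0.02  ]
vee side 0.5 [326.5, 183.2] [0.5732 0.1636 0.02  ]
spare_bottle scene 0.84 [379.2, 242.0] [0
[... 354 characters left out ...]
056  0.    ]
water scene 0.6 [169.1, 242.7] [ 0.3336 -0.4454  0.    ]
water side 0.91 [263.2, 342.4] [ 0.3406 -0.4566  0.    ]
water wrist 0.97 [9.9, 347.7] [ 0.3282 -0.4598  0.    ]
{'clock': 1.5, 'joints': array([-1.2191,  0.477 ,  0.0224,  1.5554, -0.0115,  1.1093, -0.0831]), 'qvel': array([-0.0006, -0.0013, -0.0008, -0.0014, -0.0014, -0.0026,  0.0005]), 'tau': array([ -0.    , -59.6317,   1.6065, -28.1541,   0.0125,   0.0017,
        -0.    ]), 'tcp_pos': array([0.2995, 0.6049, 0.2313]), 'orientation': array([-0.716 , -3.0589, -0.    ]), 'contact_force': array([1.4053, 1.1035, 0.3588]), 'moment': array([-0.0066,  0.032 ,  0.0046]), 'gripper_force': 0.0, 'grip_width': 0.08548866762019736}
```

```bash
python3 -c "
import cv2,numpy as np
a=[cv2.imread('pics/%s.png'%n) for n in('scene','side')]
cv2.imwrite('pics/both.png',cv2.resize(np.vstack(a),(480,600)))"
```

```text
(no output)
```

View pics/scene.png

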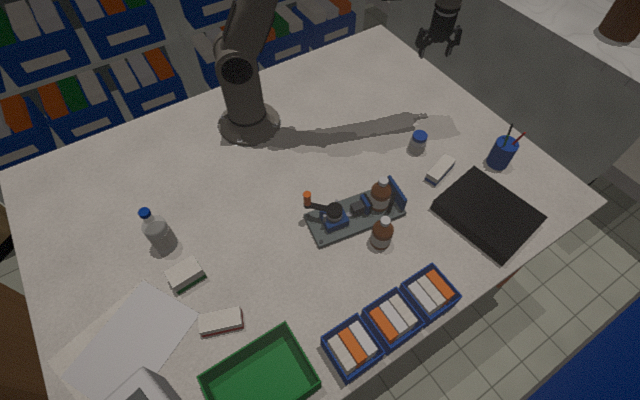

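View pics/side.png

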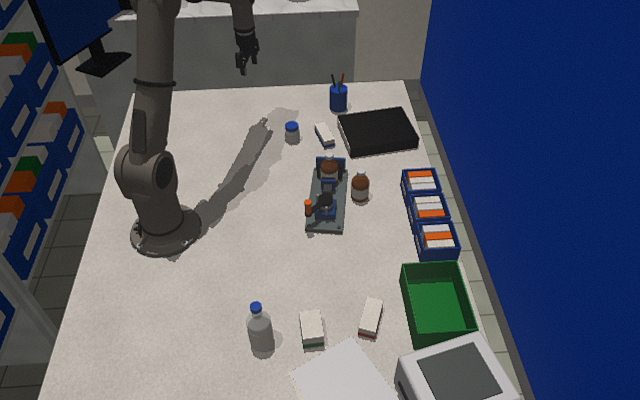

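The clamp sits near (0.565, 0.09). In the scene image the orange grip is at about (308, 197) px and the lever hub at (334, 213). I'll hover above the grip.

Emit:
apply_moves(rows=[[-0.1,-0.11,-0.03,0,0,0],[-0.23,-0.25,-0.06,0,0,0],[-0.36,-0.39,-0.06,0,0,0],[-0.48,-0.52,-0.06,0,0,0],[-0.6,-0.65,-0.06,0,0,0]], claw=1)

```text
clock: 2.12
tcp_pos: [0.3623, 0.3913, 0.2465]
orientation: [0.716, 3.059, 0.001]
contact_force: [0.2, 0.8, 0.2]
grip_width: 0.0856
gripper_force: 0.0
```

Emit:
apply_moves(rows=[[-0.12,-0.13,0,0,0,0],[-0.24,-0.26,0,0,0,0],[-0.36,-0.39,0,0,0,0],[-0.48,-0.52,0,0,0,0],[-0.6,-0.65,0,0,0,0]])

```text
clock: 2.75
tcp_pos: [0.4245, 0.1791, 0.2466]
orientation: [0.716, 3.058, 0.001]
contact_force: [0.7, -0.4, 0.1]
grip_width: 0.0855
gripper_force: 0.0
```

Emit:
apply_moves(rows=[[-0.12,-0.13,0,0,0,-0.1],[-0.24,-0.26,0,0,0,-0.2],[-0.36,-0.39,0,0,0,-0.3],[-0.48,-0.52,0,0,0,-0.4],[-0.6,-0.65,0,0,0,-0.5]])

```text
clock: 3.38
tcp_pos: [0.4869, -0.033, 0.2466]
orientation: [-0.517, 3.098, 0.0]
contact_force: [0.3, 0.6, 0.9]
grip_width: 0.0851
gripper_force: 0.0
```

```bash
python3 - <<'E'
from h import *
np.set_printoptions(precision=4,suppress=True)
P={}
for n in("scene","side","wrist"):
    P[n]=r.grab_frame(n)
save("wrist2.png",P["wrist"])
Z=dict(grip=.111,lever_axis=.058,bottle_mid=.085,clamp=0,vee=.02)
for t,z in Z.items():
    rs=[]
    for n in P:
        L=r.landmark_of(P[n],t)
        if L:
            f=rayf if n=="wrist" else ray
            q=f(P[n],L[0]["point"]);rs.append(q)
            print(t,n,L[0]["conf"],L[0]["point"],onz(*q,z))
    if len(rs)>1: print("  tri",tri(rs))
o=r.get_obs();print(o["clock"],o["joints"],o["tcp_pos"],o["contact_force"],R.from_rotvec(o["orientation"]).as_matrix())
E
```

```text
grip scene 0.76 [306.8, 196.6] [ 0.4856 -0.0328  0.111 ]
grip side 0.28 [264.9, 342.9] [ 0.355  -0.5195  0.111 ]
grip wrist 0.87 [318.7, 194.0] [ 0.4914 -0.038   0.111 ]
  tri [ 0.4134 -0.1028 -0.1483]
lever_axis scene 0.67 [336.7, 211.3] [0.5511 0.0337 0.058 ]
lever_axis side 0.78 [322.8, 206.6] [0.5481 0.0107 0.058 ]
  tri [0.5461 0.0364 0.0378]
bottle_mid scene 0.97 [379.6, 191.3] [0.5767 0.1778 0.085 ]
bottle_mid side 0.81 [332.3, 171.4] [0.5934 0.156  0.085 ]
bottle_mid wrist 0.52 [80.4, 89.6] [ 0.4636 -0.3536  0.085 ]
  tri [ 0.5614 -0.0299  0.3138]
clamp scene 0.73 [353.3, 214.0] [0.5597 0.0957 0.    ]
clamp side 0.74 [325.1, 199.6] [0.5629 0.0992 0.    ]
clamp wrist 0.63 [393.8, 252.9] [0.5668 0.0976 0.    ]
  tri [0.5631 0.0934 0.0071]
vee scene 0.72 [376.4, 203.9] [0.5786 0.1733 0.02  ]
vee side 0.7 [326.4, 179.6] [0.5743 0.1827 0.02  ]
vee wrist 0.33 [349.0, 247.5] [0.5702 0.0289 0.02  ]
  tri [0.5784 0.0861 0.0829]
4.275 [-0.3826  0.1477  0.3573  1.9938 -0.0609  1.0101  1.8999] [ 0.4865 -0.0316  0.2463] [0.1198 0.0759 0.4075] [[-0.9475 -0.3198  0.    ]
 [-0.3198  0.9475  0.0001]
 [-0.      0.     -1.    ]]
```

View pics/wrist2.png

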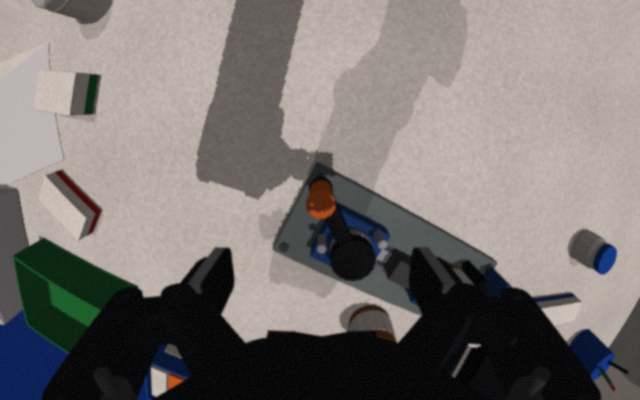

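```bash
python3 - <<'E'
from h import *
np.set_printoptions(precision=4,suppress=True)
p=r.grab_frame("wrist")
c=[onz(*rayf(p,q),.02)[:2] for q in[(318,163),(275,247),(495,262)]]
print(c,np.linalg.norm(c[0]-c[1]),np.linalg.norm(c[0]-c[2]),np.degrees(np.arctan2(*(c[2]-c[0])[::-1])),np.degrees(np.arctan2(*(c[1]-c[0])[::-1])))
for z in(.058,.075,.085):print(z,onz(*rayf(p,(353,256)),z))
for s in"scene","side":
    q=r.grab_frame(s);
    for x in r.outline_of(q,"grip")[:1]+r.outline_of(q,"lever")[:1]: print(s,x["rect"],x["conf"])
x=r.outline_of(p,"grip");m=x[0]["pixels"];print(x[0]["rect"],np.argwhere(m).mean(0)[::-1])
E
```

```text
[array([ 0.4765, -0.0389]), array([ 0.5994, -0.0575]), array([0.5272, 0.2585])] 0.12425144913567017 0.3017447944018272 80.32644581754649 -8.615152759917077
0.058 [0.5625 0.0341 0.058 ]
0.075 [0.5553 0.0296 0.075 ]
0.085 [0.5511 0.027  0.085 ]
scene [300.7, 190.9, 38.7, 28.5] 0.58
scene [299.4, 192.1, 44.7, 31.0] 0.7
side [304.5, 194.6, 27.5, 22.9] 0.66
side [301.6, 190.7, 33.3, 27.7] 0.8
[297.6, 175.0, 73.2, 105.0] [334.5948 233.4513]
```

Emit:
apply_moves(rows=[[-0.012,-0.027,0.1,0,0,0],[-0.012,-0.027,0.25,0,0,0],[-0.012,-0.027,0.4,0,0,0],[-0.012,-0.027,0.52,0,0,0],[-0.012,-0.027,0.6,0,0,0]])

```text
clock: 5.3
tcp_pos: [0.4909, -0.0371, 0.0949]
orientation: [0.509, -3.099, -0.0]
contact_force: [0.6, 0.5, -0.0]
grip_width: 0.0852
gripper_force: 0.0
```

Emit:
apply_moves(rows=[[0,0,0,0,0,0],[0,0,0,0,0,0],[0,0,0,0,0,0],[0,0,0,0,0,0],[0,0,0,0,0,0]], claw=0, newtons=50)

```text
clock: 5.92
tcp_pos: [0.4919, -0.0372, 0.0969]
orientation: [-0.509, 3.099, -0.0]
contact_force: [-1.3, -0.8, 3.5]
grip_width: 0.0224
gripper_force: 48.6
```

```bash
python3 - <<'E'
from h import *
np.set_printoptions(precision=4,suppress=True)
p=r.grab_frame("wrist");save("w3.png",p)
o=r.get_obs();print(o)
E
```

```text
{'clock': 5.975, 'joints': array([-0.3109,  0.3785,  0.3154,  2.1183, -0.186 ,  0.6693,  2.026 ]), 'qvel': array([ 0.0014,  0.0028,  0.    , -0.0006, -0.0009, -0.0018, -0.0003]), 'tau': array([ -0.4189, -40.7755,   3.4769, -18.6476,  -0.1324,  -0.1647,
        -0.0004]), 'tcp_pos': array([ 0.4918, -0.0372,  0.0968]), 'orientation': array([-0.5088,  3.0992, -0.0001]), 'contact_force': array([ 0.2723, -0.4981,  3.9711]), 'moment': array([-0.1355,  0.1235,  0.058 ]), 'gripper_force': 48.59709944576025, 'grip_width': 0.022391737400459112}
```

View pics/w3.png

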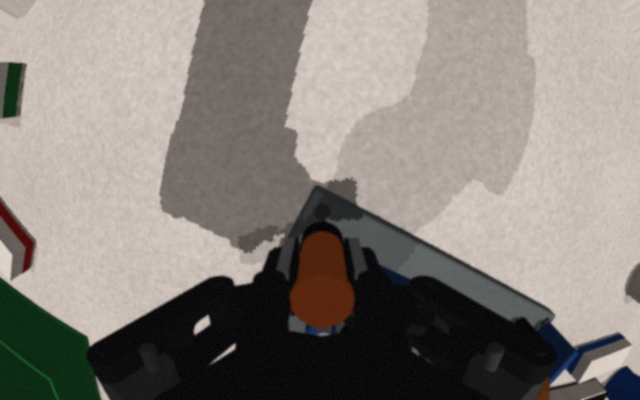

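Gripped with an opening of 22.4 mm. Next is a helper that plans arcs, starting with a short arc to refine the axis.

```bash
cat > arc.py <<'E'
from h import *
import sys,json
# usage: arc.py dphi_total nrows_total   (clockwise +), axis A
A=np.array([float(v) for v in open("axis.txt").read().split()])
o=r.get_obs();p=o["tcp_pos"];M=R.from_rotvec(o["orientation"]).as_matrix()
def info():
    d=p[:2]-A;rad=np.linalg.norm(d);u=d/rad;t=np.array([u[1],-u[0]])
    f=o["contact_force"];phi=np.arctan2(d[1],d[0])
    print("clk %.2f rad %.4f lever~%.3f pull %.2f radial %.2f fz %.2f z %.4f w %.4f"%(o["clock"],rad,-phi-np.radians(98)-np.radians(9),-f[:2]@t,f[:2]@u,f[2],p[2],o["grip_width"]))
    return rad,phi
rad,phi=info()
if len(sys.argv)>1:
    D=float(sys.argv[1]);n=int(sys.argv[2]);R0=float(sys.argv[3]) if len(sys.argv)>3 else rad
    prev=p[:2].copy()
    for c in range(0,n,5):
        rows=[]
        for k in range(c+1,min(c+5,n)+1):
            a=phi-D*k/n;q=A+(rad+(R0-rad)*k/n)*np.array([np.cos(a),np.sin(a)])
            v=M.T@np.append(q-prev,0)/.25;rows.append([round(float(v[0]),3),round(float(v[1]),3),0,0,0,0])
        prev=q;print(json.dumps(rows))
E
echo 0.552 0.026 > axis.txt; python3 arc.py 0.4 10
```

```text
clk 5.97 rad 0.0873 lever~0.464 pull 0.54 radial 0.17 fz 3.97 z 0.0968 w 0.0224
[[0.006, 0.012, 0, 0, 0, 0], [0.012, 0.025, 0, 0, 0, 0], [0.017, 0.038, 0, 0, 0, 0], [0.022, 0.051, 0, 0, 0, 0], [0.026, 0.065, 0, 0, 0, 0]]
[[0.004, 0.013, 0, 0, 0, 0], [0.007, 0.027, 0, 0, 0, 0], [0.009, 0.041, 0, 0, 0, 0], [0.011, 0.055, 0, 0, 0, 0], [0.013, 0.069, 0, 0, 0, 0]]
```

Emit:
apply_moves(rows=[[0.006,0.012,0,0,0,0],[0.012,0.025,0,0,0,0],[0.017,0.038,0,0,0,0],[0.022,0.051,0,0,0,0],[0.026,0.065,0,0,0,0]])

```text
clock: 6.6
tcp_pos: [0.4815, -0.0242, 0.0967]
orientation: [-0.508, 3.097, -0.002]
contact_force: [5.0, -3.1, 0.7]
grip_width: 0.0224
gripper_force: 49.0
```

Emit:
apply_moves(rows=[[0.004,0.013,0,0,0,0],[0.007,0.027,0,0,0,0],[0.009,0.041,0,0,0,0],[0.011,0.055,0,0,0,0],[0.013,0.069,0,0,0,0]])

```text
clock: 7.22
tcp_pos: [0.4737, -0.0087, 0.0968]
orientation: [-0.508, 3.096, -0.002]
contact_force: [7.6, -3.3, -1.4]
grip_width: 0.0221
gripper_force: 49.5
```

```bash
python3 arc.py 0.5 10
```

```text
clk 7.22 rad 0.0857 lever~0.858 pull 6.15 radial -5.64 fz -1.44 z 0.0968 w 0.0221
[[0.001, 0.017, 0, 0, 0, 0], [0.001, 0.034, 0, 0, 0, 0], [0.001, 0.051, 0, 0, 0, 0], [-0.001, 0.068, 0, 0, 0, 0], [-0.003, 0.085, 0, 0, 0, 0]]
[[-0.003, 0.017, 0, 0, 0, 0], [-0.007, 0.034, 0, 0, 0, 0], [-0.012, 0.05, 0, 0, 0, 0], [-0.018, 0.066, 0, 0, 0, 0], [-0.024, 0.082, 0, 0, 0, 0]]
```

```bash
python3 - <<'E'
import numpy as np
from scipy.optimize import least_squares as L
P=np.array([(0.4919,-.0372),(0.4815,-.0242),(0.4737,-.0087)])
s=L(lambda a:np.linalg.norm(P-a,axis=1)-.085,[.552,.026]);print(s.x,s.fun)
open("axis.txt","w").write("%f %f"%tuple(s.x))
E
sed -i 's/^rad,phi=info()/info();k=3500.;p=p.copy();p[:2]-=o["contact_force"][:2]\/k;d=p[:2]-A;rad=np.linalg.norm(d);phi=np.arctan2(d[1],d[0]);print("cmd rad",rad)/' arc.py
python3 arc.py 0.5 10 0.085
```

```text
[0.55298806 0.02186896] [-2.41628966e-05  4.64090609e-05 -2.31926107e-05]
clk 7.22 rad 0.0850 lever~0.907 pull 5.86 radial -5.93 fz -1.44 z 0.0968 w 0.0221
cmd rad 0.08670300047740535
[[-0.001, 0.017, 0, 0, 0, 0], [-0.002, 0.035, 0, 0, 0, 0], [-0.005, 0.052, 0, 0, 0, 0], [-0.008, 0.069, 0, 0, 0, 0], [-0.012, 0.085, 0, 0, 0, 0]]
[[-0.005, 0.016, 0, 0, 0, 0], [-0.011, 0.033, 0, 0, 0, 0], [-0.017, 0.048, 0, 0, 0, 0], [-0.025, 0.064, 0, 0, 0, 0], [-0.033, 0.079, 0, 0, 0, 0]]
```

Emit:
apply_moves(rows=[[-0.001,0.017,0,0,0,0],[-0.002,0.035,0,0,0,0],[-0.005,0.052,0,0,0,0],[-0.008,0.069,0,0,0,0],[-0.012,0.085,0,0,0,0]])

```text
clock: 7.85
tcp_pos: [0.4689, 0.0119, 0.0966]
orientation: [-0.508, 3.098, -0.002]
contact_force: [4.5, -4.8, 1.2]
grip_width: 0.022
gripper_force: 49.4
```

Emit:
apply_moves(rows=[[-0.005,0.016,0,0,0,0],[-0.011,0.033,0,0,0,0],[-0.017,0.048,0,0,0,0],[-0.025,0.064,0,0,0,0],[-0.033,0.079,0,0,0,0]])

```text
clock: 8.48
tcp_pos: [0.4691, 0.0329, 0.0964]
orientation: [-0.508, 3.1, -0.002]
contact_force: [0.7, -5.9, 3.8]
grip_width: 0.0221
gripper_force: 49.4
```

```bash
python3 - <<'E'
import numpy as np
from scipy.optimize import least_squares as L
from bench import r
P=np.array([(0.4919,-.0372),(0.4815,-.0242),(0.4737,-.0087),r.get_obs()["tcp_pos"][:2]])
s=L(lambda a:np.linalg.norm(P-a,axis=1)-.085,[.552,.026]);print(s.x,s.fun)
open("axis.txt","w").write("%f %f"%tuple(s.x))
E
python3 arc.py 0.25 5 0.085
```

```text
[0.55326402 0.02146489] [-1.05293482e-04  6.08941041e-05  9.02632995e-05 -6.02107818e-05]
clk 8.47 rad 0.0849 lever~-4.875 pull 5.80 radial -1.49 fz 3.79 z 0.0964 w 0.0221
cmd rad 0.08538022680486526
[[-0.008, 0.015, 0, 0, 0, 0], [-0.018, 0.029, 0, 0, 0, 0], [-0.028, 0.043, 0, 0, 0, 0], [-0.038, 0.056, 0, 0, 0, 0], [-0.049, 0.069, 0, 0, 0, 0]]
```

Emit:
apply_moves(rows=[[-0.008,0.015,0,0,0,0],[-0.018,0.029,0,0,0,0],[-0.028,0.043,0,0,0,0],[-0.038,0.056,0,0,0,0]])

```text
clock: 8.98
tcp_pos: [0.4729, 0.0491, 0.0963]
orientation: [0.507, -3.099, 0.002]
contact_force: [-1.2, -5.4, 5.4]
grip_width: 0.0223
gripper_force: 49.5
```

```bash
sed -i 's/print("clk/phi=phi if phi<0 else phi-2*np.pi;print("clk/' arc.py; python3 arc.py -1.5708 20 0.085; python3 -c "
import sys;sys.path.insert(0,'.')
from bench import r;print(r.get_obs()['orientation'],r.get_obs()['contact_force'])"
```

```text
clk 8.97 rad 0.0850 lever~1.605 pull 5.55 radial -0.59 fz 5.45 z 0.0963 w 0.0223
cmd rad 0.0851537873184555
[[0.016, -0.022, 0, 0, 0, 0], [0.03, -0.044, 0, 0, 0, 0], [0.042, -0.068, 0, 0, 0, 0], [0.053, -0.093, 0, 0, 0, 0], [0.061, -0.118, 0, 0, 0, 0]]
[[0.006, -0.026, 0, 0, 0, 0], [0.011, -0.052, 0, 0, 0, 0], [0.013, -0.079, 0, 0, 0, 0], [0.013, -0.106, 0, 0, 0, 0], [0.011, -0.132, 0, 0, 0, 0]]
[[-0.004, -0.026, 0, 0, 0, 0], [-0.01, -0.052, 0, 0, 0, 0], [-0.018, -0.078, 0, 0, 0, 0], [-0.028, -0.103, 0, 0, 0, 0], [-0.04, -0.126, 0, 0, 0, 0]]
[[-0.014, -0.023, 0, 0, 0, 0], [-0.029, -0.045, 0, 0, 0, 0], [-0.047, -0.065, 0, 0, 0, 0], [-0.065, -0.084, 0, 0, 0, 0], [-0.086, -0.101, 0, 0, 0, 0]]
[ 5.07492730e-01 -3.09889472e+00  1.92665350e-03] [-1.24287617 -5.44407416  5.44710606]
```

Emit:
apply_moves(rows=[[-0.007,0.009,0,0,0,0],[-0.013,0.017,0,0,0,0],[-0.01,0.013,-0.005,0,0,0],[-0.01,0.013,-0.005,0,0,0]], newtons=80)

```text
clock: 9.48
tcp_pos: [0.4747, 0.0529, 0.0968]
orientation: [0.507, -3.1, 0.002]
contact_force: [4.9, -5.1, -8.0]
grip_width: 0.0205
gripper_force: 144.3
```

```bash
python3 arc.py
```

```text
clk 9.47 rad 0.0846 lever~1.655 pull 2.88 radial -6.43 fz -8.03 z 0.0968 w 0.0205
cmd rad 0.08646193756425881
```

Emit:
apply_moves(rows=[[0,0,-0.015,0,0,0],[0,0,-0.03,0,0,0],[0,0,-0.045,0,0,0],[0,0,-0.06,0,0,0],[0,0,-0.06,0,0,0]])

```text
clock: 10.1
tcp_pos: [0.475, 0.0537, 0.1119]
orientation: [-0.509, 3.1, -0.001]
contact_force: [6.2, -3.4, -9.3]
grip_width: 0.0205
gripper_force: 145.2
```

```bash
python3 arc.py -1.5708 20 0.085
```

```text
clk 10.10 rad 0.0847 lever~1.665 pull 0.79 radial -7.06 fz -9.29 z 0.1119 w 0.0205
cmd rad 0.08666982891777679
[[0.017, -0.021, 0, 0, 0, 0], [0.032, -0.044, 0, 0, 0, 0], [0.045, -0.068, 0, 0, 0, 0], [0.057, -0.092, 0, 0, 0, 0], [0.066, -0.118, 0, 0, 0, 0]]
[[0.007, -0.026, 0, 0, 0, 0], [0.013, -0.053, 0, 0, 0, 0], [0.016, -0.079, 0, 0, 0, 0], [0.017, -0.106, 0, 0, 0, 0], [0.016, -0.133, 0, 0, 0, 0]]
[[-0.003, -0.027, 0, 0, 0, 0], [-0.008, -0.053, 0, 0, 0, 0], [-0.016, -0.079, 0, 0, 0, 0], [-0.025, -0.104, 0, 0, 0, 0], [-0.036, -0.129, 0, 0, 0, 0]]
[[-0.013, -0.023, 0, 0, 0, 0], [-0.028, -0.046, 0, 0, 0, 0], [-0.045, -0.067, 0, 0, 0, 0], [-0.063, -0.086, 0, 0, 0, 0], [-0.082, -0.104, 0, 0, 0, 0]]
```

Emit:
apply_moves(rows=[[0.017,-0.021,0,0,0,0],[0.032,-0.044,0,0,0,0],[0.045,-0.068,0,0,0,0],[0.057,-0.092,0,0,0,0],[0.066,-0.118,0,0,0,0]], newtons=60)

```text
clock: 10.72
tcp_pos: [0.4688, 0.0213, 0.1118]
orientation: [-0.51, 3.1, -0.0]
contact_force: [5.5, -0.5, -8.8]
grip_width: 0.0206
gripper_force: 145.2
```

```bash
python3 arc.py; python3 - <<'E'
from h import *
p=r.grab_frame("wrist");save("w4.png",p)
E
```

```text
clk 10.72 rad 0.0845 lever~1.272 pull 0.51 radial -5.48 fz -8.76 z 0.1118 w 0.0206
cmd rad 0.08602167995453261
```

View pics/w4.png

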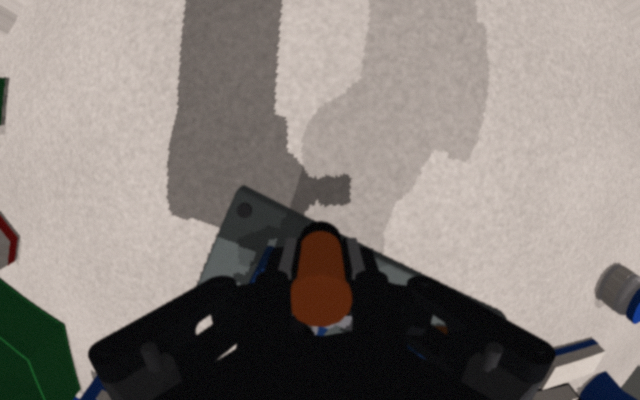

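Lifted and swinging free: pull is about 0.5 N, and the grip sits in the fingers as before. I'll swing the rest of the way back.

Emit:
apply_moves(rows=[[0.007,-0.026,0,0,0,0],[0.013,-0.053,0,0,0,0],[0.014,-0.079,0,0,0,0],[0.014,-0.106,0,0,0,0],[0.012,-0.133,0,0,0,0]])

```text
clock: 11.4
tcp_pos: [0.4758, -0.0112, 0.1118]
orientation: [0.51, -3.098, -0.001]
contact_force: [3.5, 1.1, -8.4]
grip_width: 0.0202
gripper_force: 145.6
```

Emit:
apply_moves(rows=[[-0.003,-0.027,0,0,0,0],[-0.008,-0.053,0,0,0,0],[-0.016,-0.079,0,0,0,0],[-0.025,-0.104,0,0,0,0],[-0.036,-0.129,0,0,0,0]])

```text
clock: 12.02
tcp_pos: [0.4953, -0.0395, 0.1124]
orientation: [0.509, -3.099, -0.0]
contact_force: [2.8, 2.2, -8.5]
grip_width: 0.0205
gripper_force: 146.0
```

```bash
python3 arc.py -0.38 5 0.085
```

```text
clk 12.03 rad 0.0841 lever~0.463 pull 0.50 radial -3.52 fz -8.46 z 0.1124 w 0.0205
cmd rad 0.08508701246704586
[[-0.013, -0.022, 0, 0, 0, 0], [-0.028, -0.044, 0, 0, 0, 0], [-0.044, -0.064, 0, 0, 0, 0], [-0.061, -0.083, 0, 0, 0, 0], [-0.08, -0.1, 0, 0, 0, 0]]
```

Emit:
apply_moves(rows=[[-0.013,-0.022,0,0,0,0],[-0.028,-0.044,0,0,0,0],[-0.044,-0.064,0,0,0,0],[-0.061,-0.083,0,0,0,0],[-0.08,-0.1,0,0,0,0]])

```text
clock: 12.65
tcp_pos: [0.5224, -0.0568, 0.1124]
orientation: [0.509, -3.099, 0.0]
contact_force: [0.4, 1.7, -9.6]
grip_width: 0.0205
gripper_force: 146.1
```

```bash
python3 arc.py
```

```text
clk 12.65 rad 0.0841 lever~0.079 pull -0.26 radial -1.71 fz -9.58 z 0.1124 w 0.0205
cmd rad 0.08459447347226094
```

Emit:
apply_moves(rows=[[0,0,0.015,0,0,0],[0,0,0.03,0,0,0],[0,0,0.045,0,0,0],[0,0,0.055,0,0,0],[0,0,0.06,0,0,0]])

```text
clock: 13.28
tcp_pos: [0.523, -0.0574, 0.098]
orientation: [-0.508, 3.099, -0.002]
contact_force: [0.4, -4.7, 0.6]
grip_width: 0.0204
gripper_force: 145.9
```

```bash
python3 arc.py 0.3 5 0.085
```

```text
clk 13.28 rad 0.0844 lever~0.069 pull 2.08 radial 4.22 fz 0.57 z 0.0980 w 0.0204
cmd rad 0.08322803396049236
[[0.016, 0.012, 0, 0, 0, 0], [0.031, 0.026, 0, 0, 0, 0], [0.045, 0.04, 0, 0, 0, 0], [0.059, 0.055, 0, 0, 0, 0], [0.072, 0.071, 0, 0, 0, 0]]
```

Emit:
apply_moves(rows=[[0,0,0.004,0,0,0],[0,0,0.008,0,0,0],[0,0,0.008,0,0,0]])

```text
clock: 13.65
tcp_pos: [0.5232, -0.0578, 0.0967]
orientation: [-0.507, 3.098, -0.002]
contact_force: [-0.7, -6.4, 7.6]
grip_width: 0.0203
gripper_force: 146.1
```

```bash
python3 arc.py 0.3 5 0.085
```

```text
clk 13.65 rad 0.0847 lever~0.066 pull 1.58 radial 6.21 fz 7.64 z 0.0967 w 0.0203
cmd rad 0.08295450618950459
[[0.016, 0.012, 0, 0, 0, 0], [0.031, 0.025, 0, 0, 0, 0], [0.046, 0.039, 0, 0, 0, 0], [0.06, 0.054, 0, 0, 0, 0], [0.073, 0.07, 0, 0, 0, 0]]
```

Down at z = 0.0967, the same as before the lift. Turning on.

Emit:
apply_moves(rows=[[0.016,0.012,-0.004,0,0,0],[0.031,0.025,-0.004,0,0,0],[0.046,0.039,-0.004,0,0,0],[0.06,0.054,-0.004,0,0,0],[0.073,0.07,-0.004,0,0,0]])

```text
clock: 14.28
tcp_pos: [0.5016, -0.0454, 0.0973]
orientation: [-0.509, 3.095, -0.001]
contact_force: [4.6, -1.7, -3.6]
grip_width: 0.0204
gripper_force: 146.2
```

```bash
python3 arc.py 0.25 5 0.085
```

```text
clk 14.28 rad 0.0845 lever~0.361 pull 4.67 radial -1.49 fz -3.60 z 0.0973 w 0.0204
cmd rad 0.08497305702151042
[[0.009, 0.015, 0, 0, 0, 0], [0.017, 0.029, 0, 0, 0, 0], [0.024, 0.045, 0, 0, 0, 0], [0.031, 0.06, 0, 0, 0, 0], [0.037, 0.076, 0, 0, 0, 0]]
```

Emit:
apply_moves(rows=[[0.009,0.015,0.001,0,0,0],[0.017,0.029,0.001,0,0,0],[0.024,0.045,0.001,0,0,0],[0.031,0.06,0.001,0,0,0],[0.037,0.076,0.001,0,0,0]])

```text
clock: 14.9
tcp_pos: [0.4867, -0.0305, 0.097]
orientation: [-0.509, 3.096, -0.001]
contact_force: [4.8, -3.2, -2.0]
grip_width: 0.0202
gripper_force: 146.2
```

```bash
python3 arc.py 0.2 5 0.085
```

```text
clk 14.90 rad 0.0845 lever~0.611 pull 5.49 radial -1.76 fz -2.04 z 0.0970 w 0.0202
cmd rad 0.08502547806290184
[[0.004, 0.013, 0, 0, 0, 0], [0.007, 0.026, 0, 0, 0, 0], [0.01, 0.039, 0, 0, 0, 0], [0.013, 0.053, 0, 0, 0, 0], [0.015, 0.066, 0, 0, 0, 0]]
```

Emit:
apply_moves(rows=[[0.004,0.013,0,0,0,0],[0.007,0.026,0,0,0,0],[0.01,0.039,0,0,0,0],[0.013,0.053,0,0,0,0],[0.015,0.066,0,0,0,0]])

```text
clock: 15.52
tcp_pos: [0.4776, -0.0162, 0.0969]
orientation: [-0.509, 3.096, -0.001]
contact_force: [4.1, -2.8, -3.1]
grip_width: 0.0205
gripper_force: 146.2
```

```bash
python3 arc.py 0.2 5 0.085
```

```text
clk 15.53 rad 0.0845 lever~0.812 pull 4.34 radial -2.38 fz -3.15 z 0.0969 w 0.0205
cmd rad 0.08518921444878766
[[0.001, 0.014, 0, 0, 0, 0], [0.002, 0.027, 0, 0, 0, 0], [0.002, 0.041, 0, 0, 0, 0], [0.002, 0.054, 0, 0, 0, 0], [0.001, 0.068, 0, 0, 0, 0]]
```

Emit:
apply_moves(rows=[[0.001,0.014,0,0,0,0],[0.002,0.027,0,0,0,0],[0.002,0.041,0,0,0,0],[0.002,0.054,0,0,0,0],[0.001,0.068,0,0,0,0]])

```text
clock: 16.15
tcp_pos: [0.4718, -0.0009, 0.0968]
orientation: [-0.508, 3.097, -0.002]
contact_force: [4.8, -5.4, -3.4]
grip_width: 0.0207
gripper_force: 146.2
```

```bash
python3 arc.py 0.2 5 0.085
```

```text
clk 16.15 rad 0.0845 lever~1.006 pull 6.45 radial -3.24 fz -3.39 z 0.0968 w 0.0207
cmd rad 0.08540952422510548
[[-0.002, 0.014, 0, 0, 0, 0], [-0.004, 0.027, 0, 0, 0, 0], [-0.007, 0.04, 0, 0, 0, 0], [-0.01, 0.054, 0, 0, 0, 0], [-0.014, 0.067, 0, 0, 0, 0]]
```

Emit:
apply_moves(rows=[[-0.002,0.014,0,0,0,0],[-0.004,0.027,0,0,0,0],[-0.005,0.033,0,0,0,0]])

```text
clock: 16.52
tcp_pos: [0.4701, 0.0068, 0.0968]
orientation: [-0.507, 3.097, -0.003]
contact_force: [4.0, -7.9, -3.5]
grip_width: 0.0206
gripper_force: 146.1
```

```bash
python3 arc.py 0.1 3 0.085
```

```text
clk 16.52 rad 0.0844 lever~1.100 pull 8.50 radial -2.56 fz -3.46 z 0.0968 w 0.0206
cmd rad 0.08521516343049242
[[-0.002, 0.011, 0, 0, 0, 0], [-0.005, 0.022, 0, 0, 0, 0], [-0.009, 0.033, 0, 0, 0, 0]]
```

The pull is rising at the expected 2 N per 0.1 rad, so the jaw has met the bottle. I'll hold and re-read.

Emit:
apply_moves(rows=[[0,0,0,0,0,0],[0,0,0,0,0,0]])

```text
clock: 16.77
tcp_pos: [0.47, 0.0069, 0.0967]
orientation: [-0.507, 3.097, -0.002]
contact_force: [4.1, -6.2, -3.0]
grip_width: 0.0204
gripper_force: 146.1
```

```bash
for i in 1 2 3; do python3 arc.py; python3 -c "
from bench import r;r.grab_frame('side')"; done
```

```text
clk 16.77 rad 0.0845 lever~1.101 pull 6.81 radial -2.98 fz -2.98 z 0.0967 w 0.0204
cmd rad 0.08536002317523367
clk 16.82 rad 0.0845 lever~1.100 pull 7.03 radial -3.18 fz -3.49 z 0.0967 w 0.0208
cmd rad 0.08538349280466846
clk 16.88 rad 0.0844 lever~1.101 pull 7.42 radial -3.30 fz -2.52 z 0.0967 w 0.0207
cmd rad 0.08541819520569129
```

Emit:
apply_moves(rows=[[-0.002,0.008,0,0,0,0],[-0.004,0.017,0,0,0,0],[-0.005,0.021,0,0,0,0]])

```text
clock: 17.3
tcp_pos: [0.4693, 0.0118, 0.0967]
orientation: [-0.507, 3.098, -0.003]
contact_force: [4.6, -8.7, -3.0]
grip_width: 0.0204
gripper_force: 146.0
```

```bash
for i in 1 2 3; do python3 arc.py -0.02 1 0.085; python3 -c "
from bench import r;r.grab_frame('side')"; done
```

```text
clk 17.30 rad 0.0845 lever~1.159 pull 9.15 radial -3.59 fz -2.96 z 0.0967 w 0.0204
cmd rad 0.08555048012636787
[[-0.001, -0.007, 0, 0, 0, 0]]
clk 17.35 rad 0.0845 lever~1.160 pull 8.55 radial -2.85 fz -2.71 z 0.0967 w 0.0203
cmd rad 0.08532801502238704
[[0.0, -0.007, 0, 0, 0, 0]]
clk 17.40 rad 0.0845 lever~1.160 pull 7.90 radial -1.63 fz -2.54 z 0.0967 w 0.0207
cmd rad 0.0849776910643487
[[0.002, -0.007, 0, 0, 0, 0]]
```

About 8.5 N. Next I unload, release, retreat straight up and check.

Emit:
apply_moves(rows=[[-0.002,-0.004,0.002,0,0,0],[-0.003,-0.008,0.002,0,0,0],[-0.003,-0.008,0.002,0,0,0]])

```text
clock: 17.82
tcp_pos: [0.4693, 0.0109, 0.0962]
orientation: [0.508, -3.1, 0.001]
contact_force: [-0.5, -7.0, 3.5]
grip_width: 0.0208
gripper_force: 146.1
```

```bash
python3 arc.py
```

```text
clk 17.82 rad 0.0846 lever~1.148 pull 6.88 radial 1.34 fz 3.55 z 0.0962 w 0.0208
cmd rad 0.08423303839999659
```

Emit:
apply_moves(rows=[[0,0,0,0,0,0],[0,0,0,0,0,0],[0,0,0,0,0,0],[0,0,0,0,0,0],[0,0,0,0,0,0]], claw=0.8)

```text
clock: 18.45
tcp_pos: [0.4687, 0.012, 0.0953]
orientation: [0.51, -3.098, -0.001]
contact_force: [0.4, 2.9, -13.4]
grip_width: 0.068
gripper_force: 6.5
```

```bash
python3 arc.py
```

```text
clk 18.45 rad 0.0851 lever~1.163 pull -2.80 radial -0.68 fz -13.41 z 0.0953 w 0.0680
cmd rad 0.08527427265973704
```

Emit:
apply_moves(rows=[[0,0,0,0,0,0],[0,0,0,0,0,0]])

```text
clock: 18.7
tcp_pos: [0.4693, 0.0117, 0.0957]
orientation: [0.509, -3.1, -0.0]
contact_force: [-0.6, 2.4, -12.2]
grip_width: 0.0682
gripper_force: 5.8
```

```bash
python3 arc.py; python3 - <<'E'
from h import *
p=r.grab_frame("wrist");save("w5.png",p);print(r.get_obs()["gripper_force"])
E
```

```text
clk 18.70 rad 0.0846 lever~1.158 pull -2.43 radial 0.35 fz -12.21 z 0.0957 w 0.0682
cmd rad 0.08445528870489728
3.1544742768164724
```

View pics/w5.png

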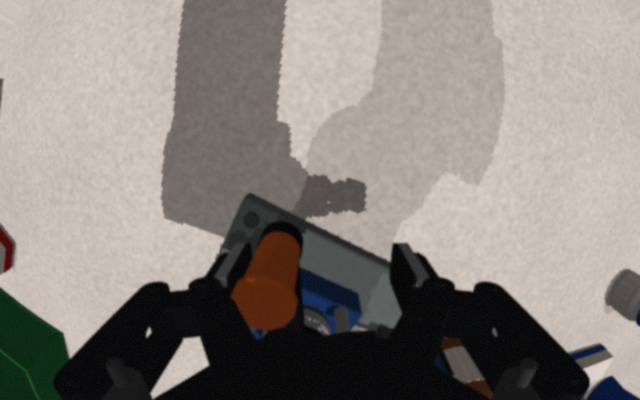

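The grip has stuck to the left finger (250, 270 px in the image) and is being lifted as the pads swing up. I'll lower to unload it.

Emit:
apply_moves(rows=[[0,0,0.01,0,0,0],[0,0,0.02,0,0,0],[0,0,0.03,0,0,0],[0,0,0.03,0,0,0]])

```text
clock: 19.25
tcp_pos: [0.47, 0.0115, 0.0885]
orientation: [-0.509, 3.099, -0.0]
contact_force: [-0.5, -0.6, 0.6]
grip_width: 0.0686
gripper_force: 0.0
```

```bash
python3 arc.py; python3 - <<'E'
from h import *
a=r.grab_frame("wrist");b=r.grab_frame("scene");c=r.grab_frame("side")
f=lambda p,x,y,w,h:cv2.resize(p["pixels"][y:y+h,x:x+w],(400,300),interpolation=cv2.INTER_CUBIC)
im=np.vstack([np.hstack([f(a,200,190,240,180),f(b,280,160,120,90)]),np.hstack([f(c,280,140,120,90),f(c,280,140,120,90)])])
save("w6.png",{"pixels":im});o=r.get_obs();print(o["gripper_force"],o["contact_force"])
E
```

```text
clk 19.25 rad 0.0839 lever~1.156 pull 0.55 radial 0.53 fz 0.56 z 0.0885 w 0.0686
cmd rad 0.0837120599709924
0.0 [ 0.75746534 -0.16619763  0.41711985]
```

View pics/w6.png

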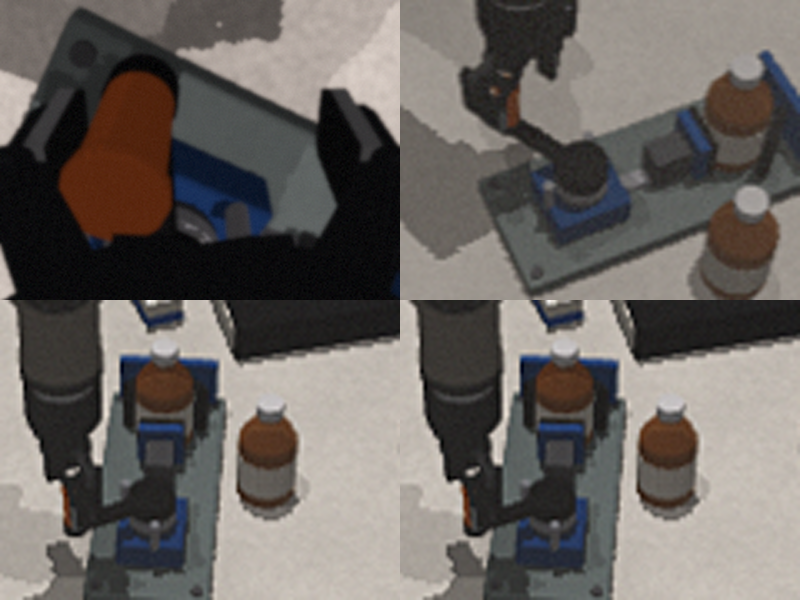

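Released: there is no force now. I'll locate the grip and regrip it centred with a light grip, then re-seat.

```bash
python3 - <<'E'
from h import *
np.set_printoptions(precision=4,suppress=True)
a=r.grab_frame("wrist");o=r.get_obs();M=R.from_rotvec(o["orientation"]).as_matrix()
A=np.array([0.55326,0.02146])
L=r.landmark_of(a,"grip")
for z in (.111,.118):
  if L:
    q=onz(*rayf(a,L[0]["point"]),z);d=q[:2]-A;print(L[0]["conf"],L[0]["point"],q,np.linalg.norm(d),-(np.arctan2(d[1],d[0])-(2*np.pi if d[1]>0 else 0))-np.radians(107),M.T@(q-o["tcp_pos"])/.25)
for z in(.139,.146):
    q=onz(*rayf(a,(269,313)),z);d=q[:2]-A;print(q,np.linalg.norm(d),-(np.arctan2(d[1],d[0])-(2*np.pi if d[1]>0 else 0))-np.radians(107),M.T@(q-o["tcp_pos"])/.25)
E
```

```text
0.59 [275.0, 271.8] [ 0.4747 -0.0082  0.111 ] 0.08394516256348002 0.9123531812147763 [ 0.0062 -0.082  -0.0902]
0.59 [275.0, 271.8] [ 0.4707 -0.0084  0.118 ] 0.0877864115331779 0.9275458900638756 [ 0.0217 -0.0772 -0.1182]
[ 0.4765 -0.0063  0.139 ] 0.08161857360418635 0.9274338736756425 [-0.003  -0.0767 -0.2022]
[ 0.4711 -0.0066  0.146 ] 0.08681804887872578 0.9454578257749009 [ 0.0178 -0.0709 -0.2302]
```

Emit:
apply_moves(rows=[[0.003,-0.03,0,0,0,0],[0.006,-0.06,0,0,0,0],[0.008,-0.077,-0.015,0,0,0],[0.008,-0.077,-0.029,0,0,0],[0.008,-0.077,-0.029,0,0,0]])

```text
clock: 20.12
tcp_pos: [0.474, -0.007, 0.0959]
orientation: [-0.509, 3.099, 0.0]
contact_force: [-0.5, 1.2, -0.5]
grip_width: 0.0684
gripper_force: 0.0
```

Emit:
apply_moves(rows=[[0,0,0,0,0,0],[0,0,0,0,0,0],[0,0,0,0,0,0],[0,0,0,0,0,0],[0,0,0,0,0,0]], claw=0, newtons=30)

```text
clock: 20.75
tcp_pos: [0.4736, -0.0072, 0.0955]
orientation: [0.509, -3.1, -0.0]
contact_force: [-0.4, -0.2, 0.5]
grip_width: 0.0216
gripper_force: 29.3
```

```bash
python3 arc.py 0.15 4 0.085
```

```text
clk 20.75 rad 0.0846 lever~0.929 pull 0.09 radial 0.46 fz 0.47 z 0.0955 w 0.0216
cmd rad 0.08447813236878715
[[0.001, 0.013, 0, 0, 0, 0], [0.001, 0.025, 0, 0, 0, 0], [0.0, 0.038, 0, 0, 0, 0], [-0.001, 0.051, 0, 0, 0, 0]]
```

Emit:
apply_moves(rows=[[0.001,0.013,0,0,0,0],[0.001,0.025,0,0,0,0],[0.0,0.038,0,0,0,0]])

```text
clock: 21.12
tcp_pos: [0.4711, 0.0016, 0.0956]
orientation: [-0.509, 3.099, -0.001]
contact_force: [3.3, -4.0, -1.3]
grip_width: 0.0215
gripper_force: 29.8
```

```bash
python3 arc.py 0.1 3 0.085
```

```text
clk 21.12 rad 0.0845 lever~1.037 pull 4.63 radial -2.26 fz -1.31 z 0.0956 w 0.0215
cmd rad 0.08517884019421777
[[-0.002, 0.011, 0, 0, 0, 0], [-0.004, 0.022, 0, 0, 0, 0], [-0.006, 0.034, 0, 0, 0, 0]]
```

Emit:
apply_moves(rows=[[-0.002,0.011,0,0,0,0],[-0.004,0.022,0,0,0,0],[-0.006,0.032,0,0,0,0],[-0.006,0.032,0,0,0,0]])

```text
clock: 21.62
tcp_pos: [0.4699, 0.008, 0.0956]
orientation: [-0.507, 3.1, -0.004]
contact_force: [2.5, -8.0, -1.9]
grip_width: 0.0217
gripper_force: 30.3
```

```bash
for i in 1 2 3; do python3 arc.py 0.05 2 0.085; python3 -c "
from bench import r;r.grab_frame('side')"; done
```

```text
clk 21.62 rad 0.0845 lever~1.114 pull 8.27 radial -1.18 fz -1.88 z 0.0956 w 0.0217
cmd rad 0.08485962563344887
[[-0.001, 0.008, 0, 0, 0, 0], [-0.003, 0.017, 0, 0, 0, 0]]
clk 21.68 rad 0.0845 lever~1.113 pull 8.13 radial -1.14 fz -0.84 z 0.0956 w 0.0216
cmd rad 0.08481191904556287
[[-0.001, 0.008, 0, 0, 0, 0], [-0.003, 0.017, 0, 0, 0, 0]]
clk 21.73 rad 0.0845 lever~1.113 pull 7.51 radial -1.86 fz -1.33 z 0.0956 w 0.0215
cmd rad 0.08502277699407694
[[-0.002, 0.008, 0, 0, 0, 0], [-0.004, 0.017, 0, 0, 0, 0]]
```

Emit:
apply_moves(rows=[[-0.002,0.007,0,0,0,0],[-0.003,0.013,0,0,0,0],[-0.003,0.013,0,0,0,0]])

```text
clock: 22.15
tcp_pos: [0.4695, 0.0109, 0.0956]
orientation: [-0.506, 3.1, -0.004]
contact_force: [2.4, -8.2, -0.2]
grip_width: 0.0217
gripper_force: 30.4
```

```bash
python3 arc.py
```

```text
clk 22.15 rad 0.0844 lever~1.149 pull 8.41 radial -1.39 fz -0.24 z 0.0956 w 0.0217
cmd rad 0.0848779522852317
```

Emit:
apply_moves(rows=[[0.001,-0.004,0,0,0,0],[0.001,-0.009,0,0,0,0],[0.001,-0.009,0,0,0,0]], newtons=20)

```text
clock: 22.52
tcp_pos: [0.4696, 0.0099, 0.0956]
orientation: [0.507, -3.1, 0.002]
contact_force: [0.4, -5.1, 0.7]
grip_width: 0.0212
gripper_force: 30.1
```

```bash
python3 arc.py
```

```text
clk 22.52 rad 0.0845 lever~1.136 pull 5.12 radial 0.33 fz 0.67 z 0.0956 w 0.0212
cmd rad 0.08438814899099113
```

Emit:
apply_moves(rows=[[0,-0.004,0,0,0,0],[0,-0.008,0,0,0,0],[0,-0.008,0,0,0,0]])

```text
clock: 22.9
tcp_pos: [0.4697, 0.009, 0.0954]
orientation: [0.509, -3.099, -0.0]
contact_force: [-1.8, -4.3, 2.2]
grip_width: 0.0216
gripper_force: 30.0
```

```bash
python3 arc.py
```

```text
clk 22.90 rad 0.0845 lever~1.126 pull 4.01 radial 2.37 fz 2.17 z 0.0954 w 0.0216
cmd rad 0.08378666249565737
```

Emit:
apply_moves(rows=[[0,0,0.002,0,0,0],[0,0,0.004,0,0,0],[0,0,0.006,0,0,0],[0,0,0.006,0,0,0]], claw=0.38)

```text
clock: 23.4
tcp_pos: [0.4704, 0.0093, 0.094]
orientation: [-0.509, 3.1, 0.0]
contact_force: [0.4, -0.3, -0.2]
grip_width: 0.0327
gripper_force: 0.0
```

```bash
python3 arc.py; python3 - <<'E'
from h import *
a=r.grab_frame("wrist");L=r.landmark_of(a,"grip");print([(x["conf"],x["point"]) for x in L][:2],r.get_obs()["gripper_force"])
x=r.outline_of(a,"grip");print(x[0]["rect"],x[0]["conf"])
save("w7.png",{"pixels":a["pixels"][150:,160:480]})
E
```

```text
clk 23.40 rad 0.0837 lever~1.128 pull 0.40 radial -0.39 fz -0.23 z 0.0940 w 0.0327
cmd rad 0.083833427444716
[(0.95, [312.1, 269.2])] 0.0
[274.0, 220.0, 70.7, 113.7] 0.6
```

View pics/w7.png

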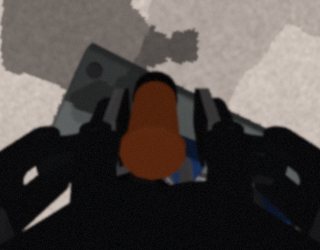

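Clean release, with the grip about 3 mm off centre toward the left pad, so the lever settled back a little. I'll top it up by pushing with the open left pad, which leaves nothing to drag on release.

Emit:
apply_moves(rows=[[-0.001,0.008,0,0,0,0],[-0.003,0.016,0,0,0,0],[-0.004,0.024,0,0,0,0],[-0.004,0.024,0,0,0,0]])

```text
clock: 24.05
tcp_pos: [0.4696, 0.0148, 0.0941]
orientation: [-0.509, 3.1, -0.001]
contact_force: [1.3, -2.8, -0.3]
grip_width: 0.0327
gripper_force: 1.5
```

```bash
for i in 1 2; do python3 arc.py; python3 -c "
from bench import r;r.grab_frame('side');print(r.get_obs()['gripper_force'])"; done
```

```text
clk 24.05 rad 0.0839 lever~1.194 pull 2.88 radial -1.11 fz -0.30 z 0.0941 w 0.0327
cmd rad 0.08423149391841261
1.6103751305490732
clk 24.10 rad 0.0840 lever~1.194 pull 2.62 radial -0.86 fz 0.37 z 0.0941 w 0.0320
cmd rad 0.08420613023957597
1.6626500710844994
```

Emit:
apply_moves(rows=[[-0.001,0.004,0,0,0,0],[-0.002,0.008,0,0,0,0],[-0.002,0.012,0,0,0,0],[-0.002,0.012,0,0,0,0]])

```text
clock: 24.65
tcp_pos: [0.4694, 0.0167, 0.0941]
orientation: [-0.507, 3.099, -0.003]
contact_force: [3.0, -6.8, -0.0]
grip_width: 0.0325
gripper_force: 3.9
```

```bash
for i in 1 2 3; do python3 arc.py; python3 -c "
from bench import r;r.grab_frame('side');print(r.get_obs()['gripper_force'])"; done
```

```text
clk 24.65 rad 0.0840 lever~1.217 pull 6.99 radial -2.58 fz -0.01 z 0.0941 w 0.0325
cmd rad 0.08476335861153791
3.9234575629234314
clk 24.70 rad 0.0840 lever~1.217 pull 7.92 radial -1.91 fz -1.10 z 0.0942 w 0.0323
cmd rad 0.08456214759905115
3.9182377606630325
clk 24.75 rad 0.0840 lever~1.216 pull 7.77 radial -2.61 fz -0.49 z 0.0941 w 0.0325
cmd rad 0.08479740280349467
3.91546044498682
```

The clamp held. One small push more, then back off to centre.

Emit:
apply_moves(rows=[[-0.001,0.004,0,0,0,0],[-0.001,0.007,0,0,0,0],[-0.001,0.007,0,0,0,0]])

```text
clock: 25.18
tcp_pos: [0.4692, 0.0181, 0.0942]
orientation: [-0.507, 3.099, -0.003]
contact_force: [2.5, -8.9, -0.2]
grip_width: 0.0325
gripper_force: 4.4
```

```bash
for i in 1 2 3; do python3 arc.py; python3 -c "
from bench import r;r.grab_frame('side')"; done
```

```text
clk 25.18 rad 0.0841 lever~1.233 pull 9.02 radial -2.13 fz -0.17 z 0.0942 w 0.0325
cmd rad 0.08477344208103481
clk 25.23 rad 0.0841 lever~1.234 pull 8.92 radial -2.91 fz -1.08 z 0.0942 w 0.0323
cmd rad 0.08498506100532251
clk 25.27 rad 0.0841 lever~1.233 pull 8.68 radial -2.31 fz -0.14 z 0.0942 w 0.0325
cmd rad 0.08482214909371971
```

Emit:
apply_moves(rows=[[0.002,-0.01,0,0,0,0],[0.003,-0.02,0,0,0,0],[0.004,-0.029,0,0,0,0],[0.004,-0.029,0,0,0,0]])

```text
clock: 25.82
tcp_pos: [0.4697, 0.0131, 0.094]
orientation: [0.51, -3.1, -0.001]
contact_force: [0.8, -0.3, -0.0]
grip_width: 0.0325
gripper_force: 0.2
```

```bash
python3 arc.py; python3 - <<'E'
from h import *
a=r.grab_frame("wrist");L=r.landmark_of(a,"grip");print([(x["conf"],x["point"]) for x in L][:2],r.get_obs()["gripper_force"])
save("w8.png",{"pixels":a["pixels"][150:,160:480]})
E
```

```text
clk 25.82 rad 0.0840 lever~1.174 pull 0.34 radial -0.74 fz -0.02 z 0.0940 w 0.0325
cmd rad 0.0841824832630269
[(0.76, [309.3, 268.1])] 0.18689188174903393
```

View pics/w8.png

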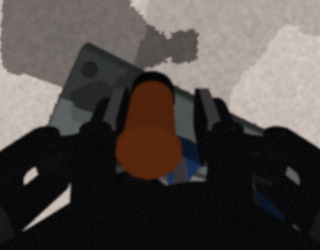

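Emit:
apply_moves(rows=[[0.001,-0.01,0,0,0,0],[0.002,-0.019,0,0,0,0],[0.002,-0.019,0,0,0,0]])

```text
clock: 26.3
tcp_pos: [0.471, 0.0078, 0.094]
orientation: [0.508, -3.1, -0.0]
contact_force: [0.2, 0.4, 0.4]
grip_width: 0.0321
gripper_force: 0.0
```

Emit:
apply_moves(rows=[[0,0,0,0,0,0],[0,0,0,0,0,0],[0,0,0,0,0,0],[0,0,0,0,0,0]], claw=0.8)

```text
clock: 26.8
tcp_pos: [0.471, 0.008, 0.094]
orientation: [0.509, -3.1, -0.0]
contact_force: [-0.5, -0.8, -0.0]
grip_width: 0.0682
gripper_force: 0.0
```

```bash
python3 arc.py; python3 - <<'E'
from h import *
a=r.grab_frame("wrist");L=r.landmark_of(a,"grip");print([(x["conf"],x["point"]) for x in L][:2],r.get_obs()["gripper_force"])
q=onz(*rayf(a,L[0]["point"]),.111);d=q[:2]-[0.55326,0.02146];print(q,np.linalg.norm(d),-np.arctan2(d[1],d[0])-np.radians(107))
E
```

```text
clk 26.80 rad 0.0834 lever~1.112 pull 0.75 radial 0.66 fz -0.01 z 0.0940 w 0.0682
cmd rad 0.08320435976435905
[(0.84, [318.4, 268.7])] 0.0
[0.4709352  0.00678408 0.111     ] 0.08362269570721383 1.0976750719477877
```

Emit:
apply_moves(rows=[[0,0,-0.05,0,0,0],[0,0,-0.15,0,0,0],[0,0,-0.3,0,0,0],[0,0,-0.45,0,0,0],[0,0,-0.6,0,0,0]])

```text
clock: 27.52
tcp_pos: [0.4708, 0.0078, 0.2462]
orientation: [-0.509, 3.099, 0.0]
contact_force: [0.4, -0.1, 0.1]
grip_width: 0.0685
gripper_force: 0.0
```

Emit:
apply_moves(rows=[[0.05,-0.1,0,0,0,0],[0.1,-0.2,0,0,0,0],[0.1,-0.3,0,0,0,0],[0.1,-0.4,0,0,0,0],[0.1,-0.4,0,0,0,0]])

```text
clock: 28.15
tcp_pos: [0.4794, -0.0966, 0.2449]
orientation: [-0.503, 3.1, -0.001]
contact_force: [0.2, 0.9, 1.4]
grip_width: 0.0684
gripper_force: 0.0
```

```bash
python3 - <<'E'
from h import *
b=r.grab_frame("scene");c=r.grab_frame("side")
f=lambda p,x,y,w,h:cv2.resize(p["pixels"][y:y+h,x:x+w],(400,300),interpolation=cv2.INTER_CUBIC)
save("end.png",{"pixels":np.hstack([f(b,280,160,120,90),f(c,280,140,120,90)])})
q=[ray(p,r.landmark_of(p,"grip")[0]["point"]) for p in(b,c)];g=tri(q);d=g[:2]-[0.55326,0.02146]
print(g,np.linalg.norm(d),-np.arctan2(d[1],d[0])-np.radians(107),r.get_obs()["contact_force"])
E
```

```text
[0.46706289 0.01238001 0.09383122] 0.08667403301214005 1.1691375614991266 [ 0.89694434  0.09143798 -0.69512638]
```

View pics/end.png

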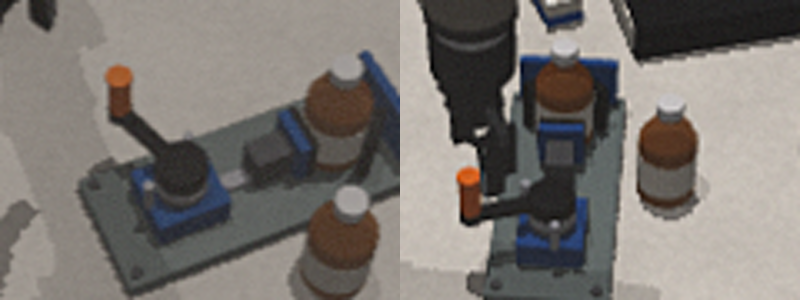

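The final picture shows the lever down with its grip at about (118, 90), the jaw against the upright bottle, and the spare bottle where it was. The gripper touches nothing. Handing in.

```bash
python3 -c "
from bench import r;print(r.hand_in())"
```

```text
the job is handed in; nothing more can be done
None
```

I tightened the clamp until the lever took about 9 N of pull, lifting it once to reset its swing, then left it down with nothing touching it and handed the job in. The hand-in returned no verdict; on first release the fingers dragged the lever loose, so I tightened it again, and it settled back about 0.06 rad after the last push (my estimate: roughly 45 N on the bottle, against the 25 N needed).

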